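# Seat a rail offcut against the hidden stop of a drilling jig

## Task

Get the white rail offcut ready for drilling: lay it lengthwise on the tongue of the blue drilling jig and slide it into the covered slot, open side up, until you feel its end press against the stop hidden inside. Let go and leave it fully home; the cork sanding block stays where it lies.

Things in the scene. Friction and masses are not known exactly. Their poses are not given: they have to be found in the camera images.
- rail_center (a point): Centre (half-way up) of the loose white rail offcut: U-shaped plastic profile 86 mm long, 26 wide, 24 high, ends alike, open side up, walls 2 mm, about 60 g. y axis along its length, x across the width (grip across this, anywhere along it; hold it by the half that stays outside the jig), z up.
- drill_jig: Jig fixed to the table. Origin on the table below the slot's mouth; x points into the slot, z up. Aluminium tongue x -90 to 0 mm, 18 wide (narrower than the rail); its top and the slot's floor are 16 mm above the table. Slot 46 mm wide at the mouth, 32 from 12 mm in; roof 30 mm above its floor. Blue housing x 0 to 68, 62 wide, 60 high with its steel drill bushes; low feet to y = 47 either side.
- jig_stop: Rigid steel stop fixed inside the slot, hidden under the roof, set 30 to 45 mm behind the mouth, differently each time. Origin: centre of the face that the rail's end must meet, on the slot's middle line, 28 mm above the table; x points into the slot like the jig's. When the rail is home its centre is 43 mm in front of this point.
- sanding_center (a point): Centre (half-way up) of a loose cork sanding block, 48 x 76 x 25 mm, its y axis along the 76 mm length. Not needed; leave it alone.
There are look-alikes about, which are no part of the job. Of the things like the part that bears rail_center, leave any that is green; of the rest the smaller one is meant.

How it is judged:
By the outcome, as a careful person would: the job done as asked, in the order asked, and still so for the second after the job is handed in, with the robot touching nothing.
It also fails if it takes over 40 s, if anything falls off the work surface, if the arm or the gripper's body presses on something with over 40 N, if the wrist force passes 120 N, or if a joint passes its speed limit or range.

## Robot

A 6-joint arm with a two-finger parallel gripper is mounted at the origin on a cart in front of the work surface, level with it; the furniture and walls round the work are solid. World frame = base frame: x ahead of the robot, y to its left, z up, the work surface at z = 0. Lengths are in m, angles in degrees, forces in N, time in s.
With the tool pointing down it reaches from about 0.25 to 0.725 m from the base axis. Payload 9.7 kg.
Tool frame: the origin (TCP) lies midway between the tips of the shut fingers; the grasp point (between the pads) lies bot.hold_point_z behind it (bot.hold_point_z is the distance from the TCP to the grasp point, in m); z points along the fingers, y is the line along which they close (so a half turn about z gives the same grasp; the last joint's range is limited). The gripper opens to 85 mm and grips with 20 to 120 N. Pads are 22 mm wide; open, the fingers measure 114 mm over their backs; the gripper's body (76 mm by 85 mm) begins 54 mm behind the grasp point. The pads swing forward as they close: fully open they stand 13 mm farther back than shut.
Start: joints at [-67.323, 4.979, 10.078, 95.1, 0, 90], TCP at [0.212, -0.507, 0.21] pointing down, gripper open.
Joint ranges: [-179.16, 179.16], [-48.56, 103.87], [-65.8, 70.77], [-126.05, 130.52], [-82.76, 87.17], [-180, 180]. Speed limits (degrees/s): [127.2, 127.2, 147.25, 180, 180, 180].

## Interface

Orientations are given as [roll, pitch, yaw] about the fixed x, y, z axes, in that order (R = Rz(yaw) Ry(pitch) Rx(roll)).
In Python, from workcell import bot, camera, camera_model, ticket gives the robot as it stands.
- The arm moves only by the tool send_rows, never from a script. Its argument "targets" is text: rows parted by semicolons, each of 5 numbers parted by spaces: the shift along the tool's x, y, z in mm, then the turn about the tool's z in degrees, then the closure in counts, from 0 (fully open) to 255 (shut). A call has 1 to 20 rows; each row is the pose to reach, as a shift and turn from the pose commanded when the call began, along the tool's axes at that moment; what a row does not reach only later rows make up. A row lasts 1/8 s, in which the tool goes at most 62.5 mm and 10.7 degrees, less where a joint would pass 70% of its speed; a pose out of reach is approached as far as the arm can. A call with a gripper value outside its range is refused whole. The fingers move at their own pace and stop on an object; "newtons" is the grip in N (left out, the last holds). Time passes only in rows, so rows that repeat a pose let the fingers close. It gives the time, the measured TCP pose, the force, the opening and the grip force at its end, in the units of the state.
- bot.get_obs(): the state, without advancing time (a new reading comes with each control period).
- camera(name): name is "side" or "top"; returns the picture (480x640x3 uint8, blue, green, red); there is no depth.
- camera_model(name): a dict with "K" (3x3 intrinsics, pixels), "dist_coeffs" ([k1, k2, p1, p2, k3] as OpenCV has them; the pictures are not rectified), "pose" (4x4, takes a point from camera to world coordinates). Camera axes: x right, y down, z forward; pixel columns grow to the right and rows downward; lengths in m; the calibration is good to about 2 mm. A picture is of the moment at which its call begins. camera_model takes no time and is no camera call.
- ticket.job_done(): hands the job in; it is judged then, once.
The state is a dict: "time": time; "q": joint angles; "qd": joint speeds; "joint_efforts": joint torques, N m; "ee_pos": TCP position; "tcp_rot": TCP orientation; "wrist_force": force on the tool from outside, world axes, zero at the start; "torque": the same for the moment, N m; "opening": finger opening in m; "grasp_force": force on a finger pad.
Only numpy, scipy, OpenCV 4.12 (cv2) and the standard library are available. Lean on these libraries where they do the work, as an engineer would, in place of code of your own. Each camera call takes 0.05 s, during which the arm holds its last target. There are 200 camera calls.

## Working session

There is one attempt and no reset: what is moved stays moved. The work goes in short steps, Python scripts to look and compute and a tool call to move; the robot and the scene stay as the last step left them, time stands still between calls to the robot, and variables do not carry over. Pictures are saved under pics/ and viewed, at most 10 in all, crops included, and the job is handed in when it is done.

Besides the shell and the picture viewer there is one more tool, called after "Call:" as name(argument=value, ...) on one line, values as JSON. send_rows: Moves the arm, as the interface text tells. Its arguments: {"type":"object","properties":{"targets":{"type":"string"},"newtons":{"type":"number"}},"required":["targets"]}

```bash
mkdir -p pics; ls
python3 - <<'E'
from workcell import bot,camera,camera_model
import cv2
o=bot.get_obs();print(o, bot.hold_point_z)
for n in("top","side"):
    cv2.imwrite(f"pics/{n}0.png",camera(n)); m=camera_model(n);print(m)
E
```

```text
pics
{'time': 0.0, 'q': array([-6.73208467e+01,  5.01141760e+00,  1.00332842e+01,  9.51018073e+01,
       -9.16146832e-04,  9.00003128e+01]), 'qd': array([ 0.07769391,  0.05262003, -0.09642272,  0.0167175 , -0.02697066,
        0.01821733]), 'joint_efforts': array([-2.16901281e-03, -5.20391786e+01,  4.64801645e+01,  1.63828785e-02,
        7.34438277e-05,  4.97293769e-06]), 'ee_pos': array([ 0.21194996, -0.50721368,  0.20886959]), 'tcp_rot': array([-1.79920059e+02,  9.16582435e-04,  2.26788417e+01]), 'wrist_force': array([ 0.05189224, -0.35230517, -0.60707113]), 'torque': array([-0.01994161,  0.02754733,  0.00287689]), 'grasp_force': 0.0, 'opening': 0.08537154868733782} 0.0187
{'K': array([[573.12506434,   0.        , 312.575118  ],
       [  0.        , 573.12506434, 242.8438931 ],
       [  0.        ,   0.        ,   1.        ]]), 'dist_coeffs': array([-0.14074738,  0.        ,  0.        ,  0.        ,  0.        ]), 'pose': array([[ 0.02038884, -0.99785059,  0.06227754,  0.48921993],
       [-0.99957903, -0.02163092, -0.01933553,  0.01978731],
       [ 0.02064109, -0.06185709, -0.99787156,  0.9258855 ],
       [ 0.        ,  0.        ,  0.        ,  1.        ]])}
{'K': array([[479.5275907,   0.       , 322.9292584],
       [  0.       , 479.5275907, 240.460978 ],
       [  0.       ,   0.       ,   1.       ]]), 'dist_coeffs': array([-0.09534227,  0.        ,  0.        ,  0.        ,  0.        ]), 'pose': array([[-0.86206342, -0.28072079,  0.42195082,  0.18478101],
       [-0.50679937,  0.47581516, -0.71885627,  0.63820888],
       [ 0.0010273 , -0.83354411, -0.55245196,  0.50782441],
       [ 0.        ,  0.        ,  0.        ,  1.        ]])}
```

View pics/top0.png

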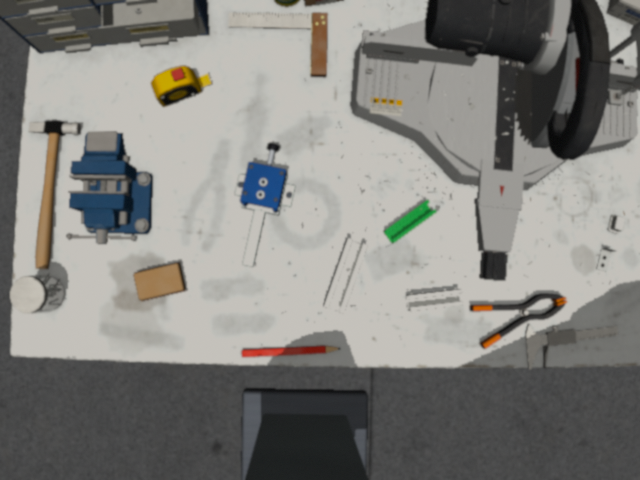

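View pics/side0.png

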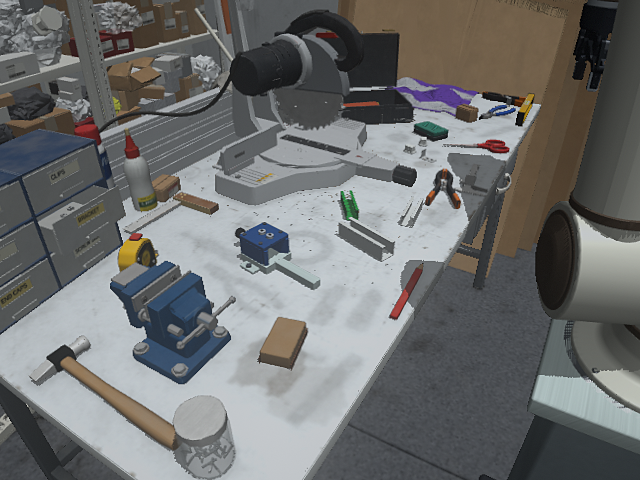

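Top view: the blue jig is at (263,187), with its tongue running to (248,265). The rail look-alikes are a long white one at (345,270), a short white one at (432,296) and a green one at (410,220). Green is excluded, so the smaller of the two white ones at (432,296) is meant. I'll check its size in a crop.

```bash
cat > h.py <<'E'
import numpy as np, cv2
from workcell import bot,camera,camera_model
def ray(n,uv):
    m=camera_model(n);p=cv2.undistortPoints(np.array(uv,float).reshape(-1,1,2),m["K"],m["dist_coeffs"])[:,0]
    T=m["pose"];return T[:3,3],np.c_[p,np.ones(len(p))]@T[:3,:3].T
def onz(n,uv,z):
    c,d=ray(n,uv);return c+d*((z-c[2])/d[:,2])[:,None]
def proj(n,P):
    m=camera_model(n);T=np.linalg.inv(m["pose"])
    return cv2.projectPoints(np.array(P,float).reshape(-1,1,3),cv2.Rodrigues(T[:3,:3])[0],T[:3,3],m["K"],m["dist_coeffs"])[0][:,0]
E
python3 - <<'E'
import cv2,numpy as np
t=cv2.imread("pics/top0.png")
a=cv2.resize(t[225:315,310:470],None,fx=5,fy=5,interpolation=cv2.INTER_CUBIC);cv2.imwrite("pics/c1.png",a)
b=cv2.resize(t[135:275,220:310],None,fx=4.2,fy=4.2,interpolation=cv2.INTER_CUBIC);cv2.imwrite("pics/c2.png",b)
E
```

```text
(no output)
```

View pics/c1.png

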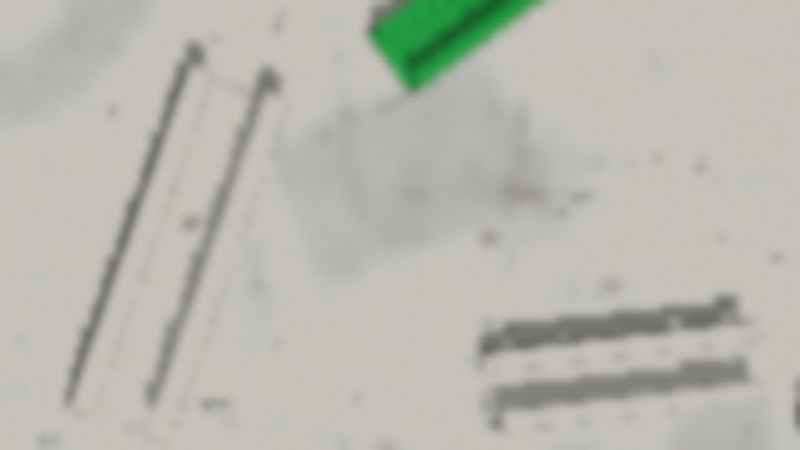

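View pics/c2.png

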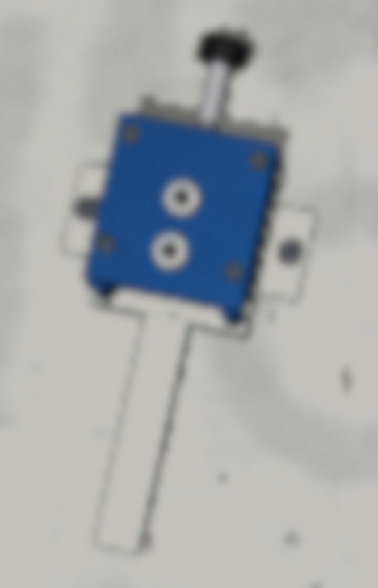

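c1 shows the long white rail (about 80 px) and the short white rail. The short one's dark bands run from about (407,293) to (457,286) and (409,305) to (459,299). c2 shows the jig housing and its tongue, which ends near (245,265). I'll use the side view to resolve the edges.

Run:
```python
import cv2,numpy as np
t=cv2.imread("pics/side0.png")
a=cv2.resize(t[190:235,390:435],None,fx=9,fy=9,interpolation=cv2.INTER_CUBIC)
b=cv2.resize(t[210:295,230:325],None,fx=405/85,fy=405/85,interpolation=cv2.INTER_CUBIC)[:,:395]
b=cv2.resize(t[212:293,232:324],(460,405),interpolation=cv2.INTER_CUBIC)
c=np.hstack([a[:,:339],b]);print(c.shape);cv2.imwrite("pics/c3.png",c)
```

```text
(405, 799, 3)
```

View pics/c3.png

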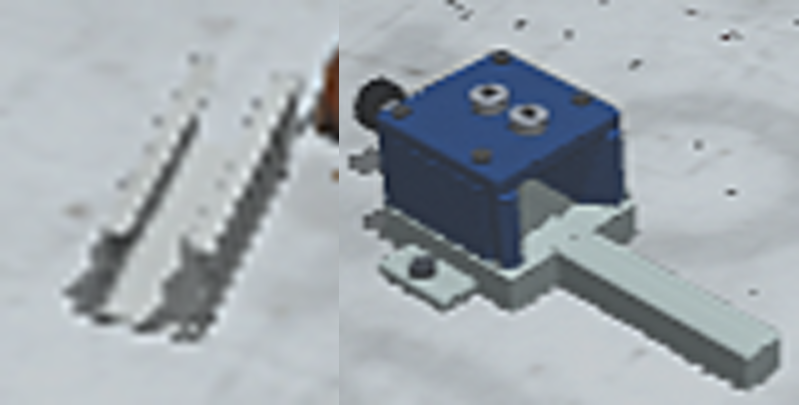

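The side crop shows a U channel lying open side up at about (410,215), and the jig with its mouth toward −x and its tongue pointing toward the robot. I'll now measure the jig's blue top and stretch the rail crop for clear edges.

Run:
```python
from h import *
t=cv2.imread("pics/top0.png")
hsv=cv2.cvtColor(t,cv2.COLOR_BGR2HSV)
m=cv2.inRange(hsv,(105,120,60),(125,255,255));m[:,:225]=0;m[:,310:]=0;m[:140]=0;m[240:]=0
c=max(cv2.findContours(m,0,1)[0],key=cv2.contourArea)
P=onz("top",c.reshape(-1,2),.06)[:,:2].astype(np.float32)
r=cv2.minAreaRect(P);print("rect",r)
print(cv2.boxPoints(r))
# tongue end (pixel approx from c2: corners (93,543),(140,553))
print("tongue end",onz("top",[[220+93/4.2,135+543/4.2],[220+140/4.2,135+553/4.2]],.016))
print("tongue root",onz("top",[[220+142/4.2,135+318/4.2],[220+190/4.2,135+325/4.2]],.016))
u0,v0,u1,v1=400,276,466,316
g=t[v0:v1,u0:u1].astype(float).mean(2)
s=12
x=lambda g:cv2.resize(np.clip((g-90)*255/130,0,255).astype(np.uint8),None,fx=s,fy=s,interpolation=cv2.INTER_NEAREST)
cv2.imwrite("pics/c4.png",x(g))
print(np.round(g[:, [20,32,44]].T).astype(int))
```

```text
rect ((0.6287461519241333, 0.08077873289585114), (0.05936829373240471, 0.06447549164295197), 78.82406616210938)
[[0.5913663  0.05790589]
 [0.6546191  0.04540911]
 [0.666126   0.10365158]
 [0.6028732  0.11614836]]
tongue end [[0.50949774 0.11323233 0.016     ]
 [0.50611503 0.0953563  0.016     ]]
tongue root [[0.59534635 0.09700505 0.016     ]
 [0.59306103 0.07868285 0.016     ]]
[[193 193 192 192 192 192 191 191 191 192 192 188 172 141 122 117 113 131
  169 189 192 193 192 190 176 148 131 127 130 145 171 187 190 188 186 189
  191 191 189 186]
 [192 193 192 189 181 171 168 178 187 189 181 156 130 120 117 114 130 171
  188 188 185 188 189 175 146 129 126 128 147 176 190 193 192 191 192 192
  192 191 192 191]
 [192 193 192 192 192 192 192 192 190 175 142 124 133 146 146 163 184 191
  191 189 189 186 171 146 130 129 137 159 181 188 184 180 186 189 188 186
  184 182 183 182]]
```

View pics/c4.png

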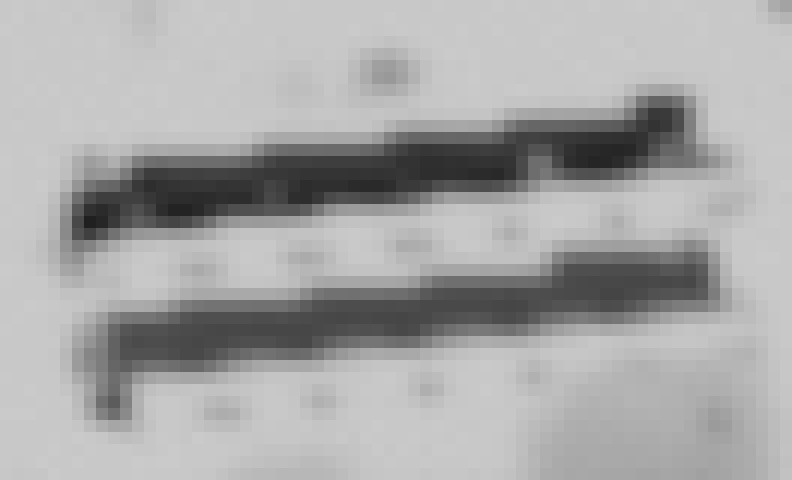

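The housing rectangle and the tongue agree: mouth at about (0.5957, 0.0872), slot axis at yaw −11°. The short rail's edges are faint in the top view, so I'll cross-check with the side view.

Run:
```python
from h import *
S=lambda x,y:(390+x/9-.45,190+y/9-.45)
T=lambda x,y:(400+x/12-.5,276+y/12-.5)
np.set_printoptions(precision=4,suppress=True)
for nm,p,z in [("Rtopnear",(190,243),.024),("Rtopfar",(295,80),.024),("Rbotnear",(195,335),0),("Rbotfar",(300,125),0),("Ltopnear",(112,235),.024),("Ltopfar",(195,115),.024),("Lbotnear",(75,300),0),("Lfloor",(110,312),.002)]:
    print(nm,onz("side",[S(*p)],z)[0])
for nm,p in [("Atop L",(75,165)),("Abot L",(90,245)),("Atop R",(660,95)),("Abot R",(690,170)),("Btop L",(85,325)),("Btop R",(700,250)),("Bbot L",(110,420)),("Bbot R",(715,305)),("D1 L",(200,268)),("D1 R",(725,208)),("D2 L",(220,410)),("D2 R",(745,350))]:
    print(nm,onz("top",[T(*p)],0)[0][:2],onz("top",[T(*p)],.024)[0][:2])
s=cv2.imread("pics/side0.png")[190:235,390:435]
cv2.imwrite("pics/c5.png",cv2.resize(np.clip((s.astype(float)-60)*1.6,0,255).astype(np.uint8),None,fx=13,fy=13,interpolation=0))
```

```text
Rtopnear [ 0.448  -0.1537  0.024 ]
Rtopfar [ 0.4547 -0.2371  0.024 ]
Rbotnear [ 0.445  -0.1557  0.    ]
Rbotfar [ 0.4589 -0.2595  0.    ]
Ltopnear [ 0.4642 -0.1481  0.024 ]
Ltopfar [ 0.4687 -0.209   0.024 ]
Lbotnear [ 0.4741 -0.1559  0.    ]
Lfloor [ 0.4641 -0.152   0.002 ]
Atop L [ 0.4748 -0.151 ] [ 0.4752 -0.1466]
Abot L [ 0.464  -0.1532] [ 0.4647 -0.1487]
Atop R [ 0.4856 -0.2317] [ 0.4857 -0.2251]
Abot R [ 0.4754 -0.2359] [ 0.4758 -0.2293]
Btop L [ 0.4532 -0.1527] [ 0.4541 -0.1482]
Btop R [ 0.4645 -0.2375] [ 0.4652 -0.2308]
Bbot L [ 0.4404 -0.1563] [ 0.4417 -0.1517]
Bbot R [ 0.4571 -0.2396] [ 0.4579 -0.2329]
D1 L [ 0.4611 -0.1683] [ 0.4619 -0.1634]
D1 R [ 0.4703 -0.2409] [ 0.4708 -0.2341]
D2 L [ 0.442  -0.1713] [ 0.4432 -0.1664]
D2 R [ 0.451  -0.2439] [ 0.452  -0.2371]
```

View pics/c5.png

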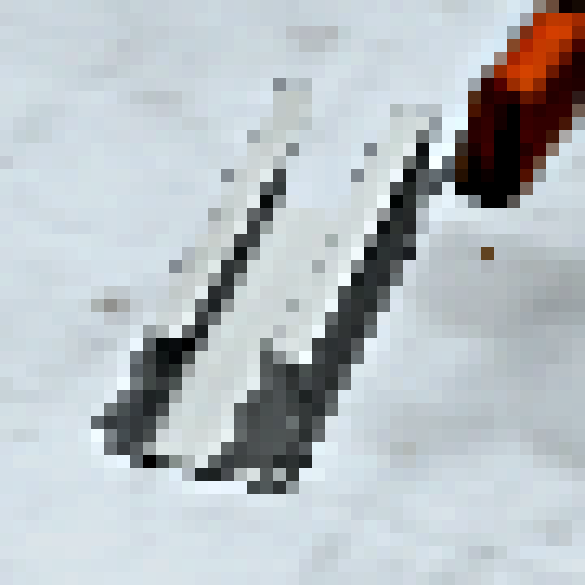

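c5 shows the short U rail open side up, with a near-end wall-top corner at about (411,217) and its far end at about (422,198). The shaded faces and shadow point toward −x. Both views put its centre at about (0.464, −0.195), length about 85 mm, axis at −83°. I'll grip the +y half at about (0.461, −0.170) with yaw 97°, first hovering there.

Call:
send_rows(targets="360 -215 20 -74.3 50; 360 -215 20 -74.3 50; 360 -215 20 -74.3 50; 360 -215 20 -74.3 50; 360 -215 20 -74.3 50; 360 -215 20 -74.3 50; 360 -215 20 -74.3 50; 360 -215 60 -74.3 50; 360 -215 100 -74.3 50; 360 -215 100 -74.3 50; 360 -215 100 -74.3 50", newtons=40)

```text
time: 1.48
ee_pos: [0.4617, -0.1706, 0.1111]
tcp_rot: [179.9, 0.0, 97.0]
wrist_force: [0.1, 0.3, 0.5]
opening: 0.0687
grasp_force: 0.0
```

Call:
send_rows(targets="0 0 40 0 50; 0 0 75 0 50; 0 0 75 0 50")

```text
time: 1.85
ee_pos: [0.4607, -0.1703, 0.0343]
tcp_rot: [-179.9, -0.1, 97.0]
wrist_force: [0.3, 0.8, -0.4]
opening: 0.0686
grasp_force: 0.0
```

Run:
```python
from h import *
s=camera("side");t=camera("top");print(bot.get_obs()['ee_pos'])
a=cv2.resize(s[150:250,350:470],None,fx=3.3,fy=4,interpolation=2);b=cv2.resize(t[240:340,370:490],None,fx=3.3,fy=4,interpolation=2)
cv2.imwrite("pics/d1.png",np.hstack([a,b]))
```

```text
[ 0.4622811  -0.17081414  0.03686974]
```

View pics/d1.png

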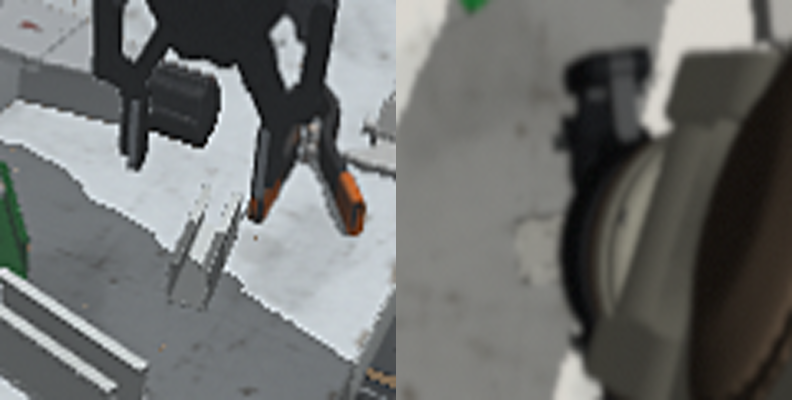

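The fingers straddle the rail about 20 mm from its near (+y) end: left crop, fingertips at (135,165) and (265,210), rail near end at (187,303). The top view is blocked by the arm. Next I'll descend and grip.

Call:
send_rows(targets="0 0 16 0 50; 0 0 31 0 50; 0 0 31 0 50; 0 0 31 0 255; 0 0 31 0 255; 0 0 31 0 255; 0 0 31 0 255; 0 0 31 0 255; 0 0 31 0 255", newtons=40)

```text
time: 3.08
ee_pos: [0.4613, -0.1703, 0.0036]
tcp_rot: [-180.0, 0.0, 97.0]
wrist_force: [-0.9, -0.4, -0.2]
opening: 0.0
grasp_force: 0.0
```

The fingers closed on nothing. I'll look at why.

Run:
```python
from h import *
s=camera("side");print(proj("side",[[.4613,-.1703,.004],[.464,-.195,.012]]))
cv2.imwrite("pics/d2.png",cv2.resize(s[165:255,350:470],None,fx=6,fy=6,interpolation=2))
```

```text
[[406.59582458 219.71512967]
 [410.25484622 210.77728384]]
```

View pics/d2.png

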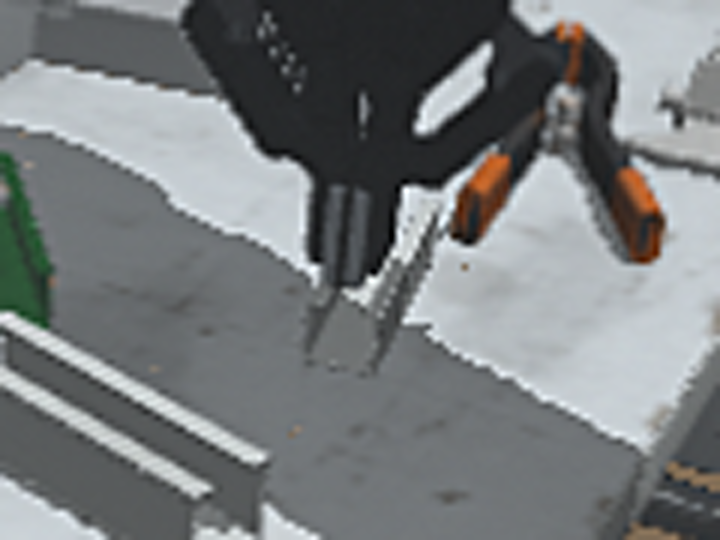

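d2: the closed fingertips sit at about px (407,212), above the rail's near half. They look about 15 mm higher than the TCP projection at (406.6,219.7). I'll check the side calibration against the jig and locate the tip in the pixels.

Run:
```python
from h import *
np.set_printoptions(precision=4,suppress=True,linewidth=200)
print(onz("side",[[307,283],[319.5,280],[307,289]],.016), onz("side",[[307,289]],0))
print("proj jig tongue corners",proj("side",[[.5095,.1132,.016],[.5061,.0954,.016],[.5095,.1132,0]]))
o=bot.get_obs();print(o['ee_pos'],o['opening'])
x,y,z=.4613,-.1703,.004
print("tcp column",proj("side",[[x,y,z+d] for d in (0,.01,.02,.03)]))
print("end corners rail near z0/z24",proj("side",[[.459+sx*.0129,-.152+sx*.0016,zz] for sx in(-1,1) for zz in (0,.024)]))
g=cv2.imread("pics/d2.png",0)[3::6,3::6];print(g[38:66,44:76])
```

```text
[[0.519  0.1203 0.016 ]
 [0.5054 0.103  0.016 ]
 [0.5108 0.1334 0.016 ]] [[0.5214 0.117  0.    ]]
proj jig tongue corners [[314.1769 282.5145]
 [321.4825 277.4074]
 [314.2668 290.0712]]
[ 0.4613 -0.1703  0.0036] 7.160575674049362e-06
tcp column [[406.5958 219.7151]
 [407.0674 215.4949]
 [407.543  211.2279]
 [408.0226 206.9133]]
end corners rail near z0/z24 [[410.3028 227.1088]
 [411.5166 216.8283]
 [397.8141 224.3914]
 [398.8469 214.158 ]]
[[203 202 205 206 205 212 216  82  23  36  82  84  56  34  67  82  78  37  38  40  31  26 236 155 204 206 204  59 122 121 108  65]
 [209 206 205 204 206 210 167  61  28  48  84  83  45  33  84  83  74  37  39  40  34  22 239 206 203 204  92  84 122 118 215  46]
 [214 212 207 206 207 211 168  61  25  44  84  83  46  35  83  84  74  39  38  38  26  65 228 203 205 210  52  92 164 221 217 208]
 [103 198 214 208 207 209 169  60  23  43  83  84  47  42  83  83  62  39  39  36  30 181 216 204 207 141  81  92 194 216 207 210]
 [105 105 198 211 211 214 214  82  18  52  81  83  40  41  84  83  62  38  36  31  72 226 209 212 208  57  90  91 187 202 193 190]
 
[... 2312 characters left out ...]
116 117 116 115 112 107 107 109 110 111 106]
 [117 117 116 116 117 116 111 110 115 117 105  85 103 100 114 114 109 105  83 119 120 116 116 115 115 111 110 109 110 112 113 113]
 [115 115 116 117 116 116 112 114 117 117 119 120 119 118 115 103  88 103  99 113 115 116 116 115 112 113 113 112 114 114 113 114]
 [116 117 117 118 117 116 115 117 117 117 117 116 114 114 115 117 116 115 114 113 114 114 112 111 111 113 114 115 116 114 115 114]
 [117 118 118 116 118 117 115 116 117 116 115 114 112 114 115 115 115 115 114 115 116 117 114 112 113 113 113 114 115 117 117 114]
 [117 118 117 118 117 116 117 117 117 116 115 115 116 114 115 115 115 115 115 115 115 113 113 115 116 115 113 112 115 116 115 114]]
```

Run:
```python
from h import *
np.set_printoptions(precision=4,suppress=True)
print("-x outer near top/bot",onz("side",[[412,218]],.024),onz("side",[[412,227.3]],0))
print("+x inner near top/bot",onz("side",[[401,216]],.024),onz("side",[[401,225.8]],0.002))
print("-x far top", onz("side",[[422.3,198.5]],.024))
```

```text
-x outer near top/bot [[ 0.4436 -0.1498  0.024 ]] [[ 0.4429 -0.1547  0.    ]]
+x inner near top/bot [[ 0.4654 -0.1459  0.024 ]] [[ 0.4631 -0.1456  0.002 ]]
-x far top [[ 0.4546 -0.2369  0.024 ]]
```

Call:
send_rows(targets="0 0 0 0 60; 0 0 0 0 60; 0 0 0 0 60; 0 0 4 0 60; 0 0 4 0 60")

```text
time: 3.75
ee_pos: [0.4611, -0.1702, -0.0009]
tcp_rot: [-180.0, -0.0, 97.0]
wrist_force: [0.2, 0.8, -0.7]
opening: 0.0651
grasp_force: 0.0
```

Call:
send_rows(targets="0 0 0 0 140; 0 0 0 0 140; 0 0 0 0 140")

```text
time: 4.12
ee_pos: [0.4614, -0.1703, -0.0003]
tcp_rot: [180.0, 0.0, 97.0]
wrist_force: [0.2, 1.1, 0.8]
opening: 0.0386
grasp_force: 0.0
```

Run:
```python
from h import *
s=camera("side");print(bot.get_obs()['ee_pos'])
x,y=.461,-.1703
q=np.array([.9925,.1219,0])
print(proj("side",[np.array([x,y,z])+q*w for w in(-.02,.02) for z in(0.,.01,.024)]))
cv2.imwrite("pics/d3.png",cv2.resize(s[175:240,375:445],None,fx=9,fy=9,interpolation=0))
```

```text
[ 4.61349597e-01 -1.70296395e-01 -3.73088800e-04]
[[416.07815997 223.48168213]
 [416.60559647 219.26531156]
 [417.35156051 213.28302799]
 [397.12088183 219.40300528]
 [397.53638194 215.21590206]
 [398.12395073 209.27630611]]
```

View pics/d3.png

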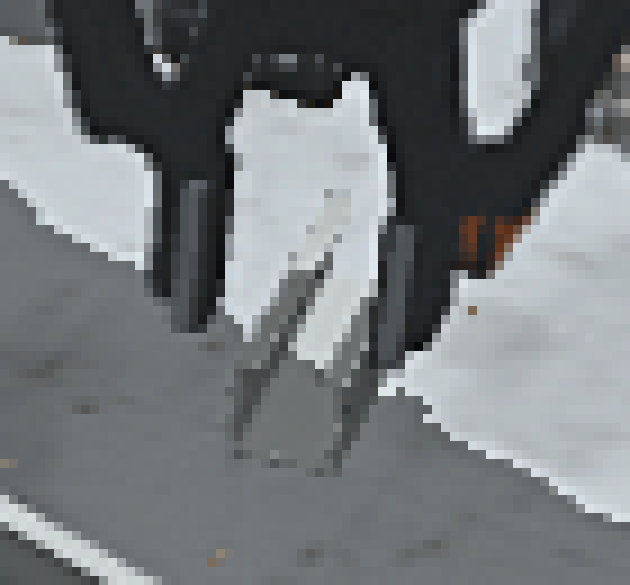

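d3: the fingertips at px (396,212) and (418,216) straddle the rail. They stand about 17 mm above the table although TCP z≈0, so the real tips sit higher than the nominal TCP. I'll go lower in small steps, watching the force.

Call:
send_rows(targets="0 0 3 0 140; 0 0 6 0 140; 0 0 6 0 140")

```text
time: 4.55
ee_pos: [0.4611, -0.1702, -0.0068]
tcp_rot: [-180.0, -0.0, 97.0]
wrist_force: [0.3, 0.2, -0.6]
opening: 0.0385
grasp_force: 0.0
```

Call:
send_rows(targets="0 0 3 0 140; 0 0 3 0 140; 0 0 3 0 255; 0 0 3 0 255; 0 0 3 0 255; 0 0 3 0 255", newtons=40)

```text
time: 5.3
ee_pos: [0.4615, -0.1704, -0.0092]
tcp_rot: [180.0, 0.0, 97.0]
wrist_force: [-0.4, 0.2, 3.4]
opening: 0.0241
grasp_force: 39.3
```

Gripped at about 24 mm opening and 39 N. Lift, swing round to yaw 169° and hover above the tongue.

Call:
send_rows(targets="0 0 -40 0 255; 0 0 -80 0 255; 40 15 -80 -10 255; 80 30 -80 -20 255; 120 45 -80 -30 255; 160 60 -80 -40 255; 200 75 -80 -50 255; 240 90 -80 -60 255; 262 94.4 -80 -70 255; 262 94.4 -80 -72 255; 262 94.4 -80 -72 255; 262 94.4 -80 -72 255")

```text
time: 6.8
ee_pos: [0.5231, 0.1004, 0.0706]
tcp_rot: [-180.0, -0.0, 168.8]
wrist_force: [-0.6, -0.6, -0.5]
opening: 0.0243
grasp_force: 39.0
```

Run:
```python
from h import *
s=camera("side");t=camera("top");o=bot.get_obs();print(o['ee_pos'],o['tcp_rot'],o['opening'])
a=cv2.resize(s[170:310,210:350],(400,400),interpolation=2);b=cv2.resize(t[130:290,190:350],(400,400),interpolation=2)
cv2.imwrite("pics/e1.png",np.hstack([a,b]))
```

```text
[0.52320679 0.10046119 0.07064734] [-1.79998527e+02  6.51238596e-03  1.68846530e+02] 0.02424014031670177
```

Picture allowance is used up, so from here I go by numbers and force. Next: lower to just above the tongue, then gently to contact.

Call:
send_rows(targets="0 1 30 0 255; 0 1 55 0 255; 0 1 60 0 255; 0 1 60 0 255; 0 1 60 0 255")

```text
time: 7.52
ee_pos: [0.5242, 0.1023, 0.0119]
tcp_rot: [180.0, 0.1, 169.0]
wrist_force: [-0.7, -0.3, -1.2]
opening: 0.0243
grasp_force: 39.0
```

Call:
send_rows(targets="0 0 1 0 255; 0 0 2 0 255; 0 0 3 0 255; 0 0 3.5 0 255; 0 0 3.5 0 255")

```text
time: 8.15
ee_pos: [0.5234, 0.1022, 0.007]
tcp_rot: [-180.0, -0.0, 169.0]
wrist_force: [0.5, -1.1, -0.6]
opening: 0.0242
grasp_force: 39.0
```

Call:
send_rows(targets="0 0 0.5 0 255; 0 0 1 0 255; 0 0 1 0 255")

```text
time: 8.52
ee_pos: [0.5235, 0.1022, 0.0068]
tcp_rot: [180.0, 0.0, 169.0]
wrist_force: [-3.3, -0.4, 6.0]
opening: 0.0243
grasp_force: 39.8
```

Run:
```python
from workcell import bot
o=bot.get_obs();print(o['ee_pos'],o['wrist_force'],o['torque'])
```

```text
[0.52345551 0.10220852 0.00680115] [-3.27190616 -0.37066523  5.96379073] [-0.11629699  0.5867439   0.01653144]
```

Contact came exactly at the predicted height (tongue top). Slide in along −tool x.

Call:
send_rows(targets="-3 -0.7 -0.5 0 255; -7 -0.7 -0.5 0 255; -11 -0.7 -0.5 0 255; -15 -0.7 -0.5 0 255; -18 -0.7 -0.5 0 255; -18 -0.7 -0.5 0 255")

```text
time: 9.28
ee_pos: [0.5416, 0.0981, 0.0068]
tcp_rot: [180.0, 0.0, 169.0]
wrist_force: [-1.1, 0.1, 4.1]
opening: 0.0245
grasp_force: 39.6
```

Call:
send_rows(targets="-3 0 0 0 255; -6 0 0 0 255; -9 0 0 0 255; -12 0 0 0 255; -14 0 0 0 255; -14 0 0 0 255")

```text
time: 10.02
ee_pos: [0.555, 0.0954, 0.0068]
tcp_rot: [180.0, 0.0, 169.0]
wrist_force: [-1.3, 1.2, 4.5]
opening: 0.0243
grasp_force: 39.7
```

Call:
send_rows(targets="-1.5 0 0 0 255; -3 0 0 0 255; -4.5 0 0 0 255; -6 0 0 0 255; -6 0 0 0 255")

```text
time: 10.65
ee_pos: [0.5608, 0.0943, 0.0068]
tcp_rot: [180.0, 0.0, 169.0]
wrist_force: [-2.7, 1.6, 6.1]
opening: 0.0244
grasp_force: 39.7
```

Call:
send_rows(targets="-1 0 0 0 255; -2 0 0 0 255; -3 0 0 0 255; -4 0 0 0 255; -4 0 0 0 255")

```text
time: 11.28
ee_pos: [0.5646, 0.0935, 0.0068]
tcp_rot: [180.0, -0.0, 169.0]
wrist_force: [-2.8, 1.2, 5.5]
opening: 0.0244
grasp_force: 39.8
```

Call:
send_rows(targets="-1 0 0 0 255; -2 0 0 0 255; -3 0 0 0 255; -4 0 0 0 255; -4 0 0 0 255")

```text
time: 11.9
ee_pos: [0.5685, 0.0928, 0.0068]
tcp_rot: [180.0, -0.0, 169.0]
wrist_force: [-1.9, 1.8, 5.6]
opening: 0.0244
grasp_force: 39.8
```

Call:
send_rows(targets="-1 0 0 0 255; -2 0 0 0 255; -3 0 0 0 255; -4 0 0 0 255; -4 0 0 0 255")

```text
time: 12.52
ee_pos: [0.5704, 0.0924, 0.0068]
tcp_rot: [180.0, -0.2, 169.0]
wrist_force: [-12.8, 2.3, 12.1]
opening: 0.0243
grasp_force: 40.4
```

The x force rises to −13 N with the tool stopped 2 mm short, at an estimated front-end depth of 40 mm, which is inside the 30–45 range. I'll press a little more to confirm it is rigid.

Call:
send_rows(targets="-1 0 0 0 255; -2 0 0 0 255; -2 0 0 0 255")

```text
time: 12.9
ee_pos: [0.5711, 0.0921, 0.0067]
tcp_rot: [-180.0, -0.4, 169.0]
wrist_force: [-21.5, 3.8, 16.5]
opening: 0.0241
grasp_force: 40.0
```

Firm stop confirmed. I'll ease off slightly, release and lift clear.

Call:
send_rows(targets="1 0 0 0 255; 2 0 0 0 255; 2 0 0 0 255; 2 0 0 0 100; 2 0 0 0 100; 2 0 0 0 100; 2 0 0 0 100")

```text
time: 13.78
ee_pos: [0.5724, 0.0919, 0.0064]
tcp_rot: [-180.0, -0.0, 169.0]
wrist_force: [0.7, 0.2, 0.6]
opening: 0.0522
grasp_force: 0.0
```

To make sure it is fully home, I'll nudge the rail's outer end with closed fingers.

Call:
send_rows(targets="0 0 -30 0 100; 0 0 -60 0 100; 22 0 -60 0 255; 45 0 -60 0 255; 45 0 -60 0 255; 45 0 -60 0 255; 45 0 -30 0 255; 45 0 -5 0 255; 45 0 -5 0 255")

```text
time: 14.9
ee_pos: [0.5273, 0.1001, 0.0097]
tcp_rot: [-179.9, -0.2, 169.0]
wrist_force: [-0.7, 0.1, -0.0]
opening: -0.0001
grasp_force: 0.0
```

Call:
send_rows(targets="-2 0 0 0 255; -4 0 0 0 255; -6 0 0 0 255; -8 0 0 0 255; -8 0 0 0 255")

```text
time: 15.52
ee_pos: [0.5362, 0.099, 0.0117]
tcp_rot: [180.0, 0.0, 169.0]
wrist_force: [0.1, -0.7, -0.7]
opening: 0.0003
grasp_force: 0.0
```

Call:
send_rows(targets="-1 0 0 0 255; -2 0 0 0 255; -3 0 0 0 255; -4 0 0 0 255; -4 0 0 0 255")

```text
time: 16.15
ee_pos: [0.54, 0.0983, 0.0116]
tcp_rot: [180.0, -0.0, 169.0]
wrist_force: [-0.3, 0.3, 0.1]
opening: -0.0001
grasp_force: 0.0
```

Call:
send_rows(targets="-1 0 0 0 255; -2 0 0 0 255; -3 0 0 0 255; -3 0 0 0 255")

```text
time: 16.65
ee_pos: [0.5429, 0.0977, 0.0116]
tcp_rot: [-180.0, -0.0, 169.0]
wrist_force: [1.1, 0.8, 0.3]
opening: -0.0
grasp_force: 0.3
```

Call:
send_rows(targets="-1 0 0 0 255; -2 0 0 0 255; -3 0 0 0 255; -3 0 0 0 255")

```text
time: 17.15
ee_pos: [0.5458, 0.0971, 0.0115]
tcp_rot: [-180.0, -0.0, 169.0]
wrist_force: [-0.9, -0.9, -0.4]
opening: -0.0001
grasp_force: 0.9
```

Call:
send_rows(targets="-1 0 0 0 255; -2 0 0 0 255; -3 0 0 0 255; -4 0 0 0 255; -4 0 0 0 255")

```text
time: 17.77
ee_pos: [0.5497, 0.0963, 0.0118]
tcp_rot: [-180.0, -0.0, 169.0]
wrist_force: [-5.3, -1.1, 3.8]
opening: 0.0001
grasp_force: 3.8
```

Run:
```python
from h import *
np.set_printoptions(linewidth=230,precision=4,suppress=True)
s=camera("side");o=bot.get_obs();print(o['ee_pos'],o['wrist_force'],o['torque'])
M=np.array([.5957,.0872,0]);d=np.array([.9816,-.1908,0]);n=np.array([.1908,.9816,0])
# +y wall outer face sampled along s, z mid (28mm), image brightness
for y,z in((.013,.03),(.013,.02),(.0,.017),(.009,.010)):
    S=np.arange(-95,4,3)/1000
    P=proj("side",[M+d*a+n*y+[0,0,z] for a in S])
    print(y,z,[int(s[int(round(v)),int(round(u))].mean()) for u,v in P])
print((S*1000).astype(int)); print(P[0],P[-1])
cv2.imwrite("pics/f1.png",s)
```

```text
[0.5497 0.0964 0.0118] [-4.7645  0.1132  4.5105] [-0.0884  0.9407 -0.0518]
0.013 0.03 [195, 200, 200, 207, 212, 103, 162, 106, 108, 107, 108, 110, 110, 101, 117, 117, 119, 91, 88, 91, 91, 92, 92, 91, 92, 91, 91, 92, 91, 92, 92, 92, 90]
0.013 0.02 [107, 198, 180, 195, 196, 195, 189, 195, 193, 194, 194, 191, 196, 202, 196, 112, 94, 103, 92, 92, 92, 93, 93, 92, 92, 92, 92, 105, 92, 91, 92, 95, 91]
0.0 0.017 [122, 119, 204, 198, 195, 200, 210, 207, 158, 103, 107, 108, 108, 110, 110, 110, 110, 114, 125, 117, 119, 110, 92, 91, 91, 92, 92, 92, 92, 92, 91, 91, 92]
0.009 0.01 [131, 113, 115, 98, 87, 84, 79, 80, 86, 83, 83, 79, 85, 76, 80, 85, 82, 82, 85, 87, 85, 84, 86, 86, 76, 86, 86, 83, 92, 86, 86, 84, 87]
[-95 -92 -89 -86 -83 -80 -77 -74 -71 -68 -65 -62 -59 -56 -53 -50 -47 -44 -41 -38 -35 -32 -29 -26 -23 -20 -17 -14 -11  -8  -5  -2   1]
[316.6835 286.7258] [276.0226 263.7311]
```

The image puts the rail's outer end at about s=−46 mm, so its front is at about 40 mm, matching the felt stop. Now one light push more.

Call:
send_rows(targets="-1 0 0 0 255; -2 0 0 0 255; -2 0 0 0 255")

```text
time: 18.2
ee_pos: [0.5515, 0.096, 0.0118]
tcp_rot: [-180.0, -0.0, 169.0]
wrist_force: [-6.6, -0.1, 5.5]
opening: -0.0001
grasp_force: 4.4
```

Run:
```python
from h import *
a=cv2.imread("pics/f1.png");s=camera("side");o=bot.get_obs();print(o['ee_pos'],o['wrist_force'])
M=np.array([.5957,.0872,0]);d=np.array([.9816,-.1908,0]);n=np.array([.1908,.9816,0])
S=np.arange(-56,-36)/1000
for im in(a,s):
  for z in(.02,.025,.03):
    P=proj("side",[M+d*q+n*.013+[0,0,z] for q in S]).astype(np.float32)
    print(z,cv2.remap(im,P[None,:,0],P[None,:,1],1).mean(2)[0].astype(int))
```

```text
[0.55152008 0.09596164 0.01178467] [-6.18714725 -0.26346836  5.82740406]
0.02 [194 198 199 189 182 153 119 109 104  99  99 105 103  98  95  93  92  93
  93  93]
0.025 [106 109 108 104  99 106 113 119 120 118 115 111 105  98  94  91  91  91
  92  92]
0.03 [107 114 119 119 117 117 117 119 120 116 112 106  98  91  90  88  89  91
  91  91]
0.02 [190 192 196 196 198 202 205 172 138 111  98 103 102  98  95  93  92  93
  93  93]
0.025 [107 107 106 102  98 104 112 118 120 118 115 110 104  97  94  92  91  92
  92  92]
0.03 [107 114 120 119 117 117 116 118 119 117 113 108  99  91  90  88  89  91
  91  91]
```

The rail did not move under a 6 N inward push, so it is home. I'll lift straight up and check.

Call:
send_rows(targets="0 0 -15 0 255; 0 0 -50 0 255; 0 0 -110 0 255; 0 0 -150 0 255; 60 0 -150 0 255; 120 0 -150 0 255; 120 0 -150 0 255")

```text
time: 19.12
ee_pos: [0.4318, 0.1194, 0.1633]
tcp_rot: [179.9, 0.1, 169.1]
wrist_force: [1.2, -0.5, 0.8]
opening: -0.0002
grasp_force: 0.0
```

Run:
```python
from h import *
s=camera("side");o=bot.get_obs();print(o['time'],o['ee_pos'],o['wrist_force'])
M=np.array([.5957,.0872,0]);d=np.array([.9816,-.1908,0]);n=np.array([.1908,.9816,0])
S=np.arange(-56,-36)/1000
for z in(.02,.025,.03,.036):
    P=proj("side",[M+d*q+n*.013+[0,0,z] for q in S]).astype(np.float32)
    print(z,cv2.remap(s,P[None,:,0],P[None,:,1],1).mean(2)[0].astype(int))
# sanding block undisturbed?
a=cv2.imread("pics/side0.png");m=[cv2.moments(cv2.inRange(cv2.cvtColor(i,cv2.COLOR_BGR2HSV)[310:375,250:315],(5,60,60),(20,200,255))) for i in(a,s)]
print([(q['m10']/q['m00'],q['m01']/q['m00']) for q in m])
```

```text
19.175 [0.43365038 0.11932054 0.16324697] [1.12091299 0.49647424 0.45045592]
0.02 [113 114 113 109 109 108 107 104 102  99  96  95  96  95  96 100 100  97
  95  94]
0.025 [106 117 117 115 114 110 104 100  96  94  93  93  93  94  94  94  93  93
  93  93]
0.03 [118 119 118 116 112 107 101  97  94  93  93  92  93  93  93  93  93  93
  94  93]
0.036 [119 119 115 109 106 103 101  97  88  86  85  86  92  93  92  92  93  91
  91  92]
[(33.192277992277994, 29.16988416988417), (33.27845220030349, 29.422610015174506)]
```

The side profile suggests the rail's end may have shifted about 6 mm outward during the lift. I'll check with the top camera.

Run:
```python
from h import *
np.set_printoptions(linewidth=250)
t=camera("top");s=camera("side");a=cv2.imread("pics/top0.png")
M=np.array([.5957,.0872,0]);d=np.array([.9816,-.1908,0]);n=np.array([.1908,.9816,0])
S=np.arange(-70,4,2)/1000;Y=np.arange(-20,21,2)/1000
def rect(c,im,z):
    P=proj(c,[M+d*q+n*y+[0,0,z] for y in Y for q in S]).astype(np.float32).reshape(len(Y),len(S),2)
    return cv2.remap(im,P[...,0],P[...,1],1).mean(2).astype(int)
print("cols s mm",(S*1000).astype(int))
print("before");print(rect("top",a,.016)[::2])
print("now z40");print(rect("top",t,.04))
```

```text
cols s mm [-70 -68 -66 -64 -62 -60 -58 -56 -54 -52 -50 -48 -46 -44 -42 -40 -38 -36 -34 -32 -30 -28 -26 -24 -22 -20 -18 -16 -14 -12 -10  -8  -6  -4  -2   0   2]
before
[[193 193 192 192 192 192 192 192 192 192 192 192 193 193 191 191 191 191 191 191 191 189 188 189 189 188 187 185 183 181 180 177 176 170 155 149 160]
 [192 192 192 191 191 192 193 192 192 192 192 192 192 192 193 192 192 192 192 192 192 191 191 190 190 190 191 190 189 189 187 185 182 176 160 157 178]
 [187 187 188 187 188 188 188 188 189 189 188 186 187 187 185 185 188 188 188 189 189 188 188 188 185 182 184 187 187 187 187 186 184 179 165 158 178]
 [146 146 149 152 155 155 152 155 155 153 147 144 146 147 143 143 147 148 153 154 153 150 154 153 146 139 141 147 148 149 146 147 147 150 150 160 180]
 [190 190 189 190 190 190 190 190 190 190 190 190 190 190 190 190 189 190 190 190 189 190 190 190 189 190 190 190 189 190 190 189 190 190 189 186 186]
 [192 192 192 192 192 192 192 192 192 193 193 192 193 192 191 192 193 193 192 192 192 192 192 192 192 192 192 192 193 193 192 192 193 192 190 185 181]
 [192 192 192 192 192 192 1
[... 3208 characters left out ...]
29 129 130 130 129 129 130 128 126 128 130 129 129 130 128 126 127 130 129 127 126 128 135 138]
 [128 128 128 128 128 127 127 127 127 124 118 118 124 126 125 125 126 126 125 127 127 125 125 127 128 127 127 127 125 124 126 128 122 115 118 136 139]
 [128 128 128 128 127 127 127 127 127 125 120 121 124 127 127 127 127 126 127 127 127 127 128 128 128 128 127 127 127 128 127 127 123 111 116 136 140]
 [127 128 128 128 128 128 128 127 127 125 123 123 126 127 128 128 127 128 128 128 128 128 128 128 128 128 128 128 127 127 128 127 124 111 115 131 128]
 [128 127 127 127 128 127 128 128 127 126 125 125 127 128 128 128 128 128 129 128 128 128 128 127 128 128 128 127 128 128 127 128 122 108 104 110  95]]
```

The top view puts the rail's outer end at s≈−50 mm, straight and centred. So it may have slid back a few mm as the fingers, which were inside the channel, lifted. I'll push it again, this time with the fingers about 18 mm apart so that they bear on both wall ends.

Call:
send_rows(targets="-45 0 0 0 200; -90 0 0 0 200; -90 0 60 0 200; -90 0 120 0 200; -90 0 153 0 200; -90 0 153 0 200")

```text
time: 20.02
ee_pos: [0.5213, 0.101, 0.0058]
tcp_rot: [-179.9, -0.3, 168.9]
wrist_force: [-0.2, -0.5, 1.1]
opening: 0.0184
grasp_force: 0.0
```

Call:
send_rows(targets="-2 0 0 0 200; -4 0 0 0 200; -6 0 0 0 200; -8 0 0 0 200; -10 0 0 0 200; -10 0 0 0 200")

```text
time: 20.78
ee_pos: [0.5322, 0.0998, 0.0086]
tcp_rot: [180.0, -0.0, 169.0]
wrist_force: [-0.5, -0.5, 0.1]
opening: 0.0187
grasp_force: 0.0
```

Call:
send_rows(targets="-1 0 0 0 200; -2.5 0 0 0 200; -4 0 0 0 200; -5.5 0 0 0 200; -7 0 0 0 200; -7 0 0 0 200")

```text
time: 21.52
ee_pos: [0.5391, 0.0984, 0.0086]
tcp_rot: [180.0, 0.0, 169.0]
wrist_force: [-0.5, -0.9, 0.1]
opening: 0.0188
grasp_force: 0.0
```

Call:
send_rows(targets="-1 0 0 0 200; -2 0 0 0 200; -3 0 0 0 200; -3 0 0 0 200")

```text
time: 22.02
ee_pos: [0.542, 0.0979, 0.0086]
tcp_rot: [-180.0, 0.0, 169.0]
wrist_force: [0.5, 0.3, -0.5]
opening: 0.0187
grasp_force: 0.0
```

Call:
send_rows(targets="-1 0 0 0 200; -2 0 0 0 200; -3 0 0 0 200; -3 0 0 0 200")

```text
time: 22.52
ee_pos: [0.5424, 0.0978, 0.0084]
tcp_rot: [-180.0, -0.3, 169.0]
wrist_force: [-14.2, 2.5, 7.6]
opening: 0.0187
grasp_force: 7.0
```

Run:
```python
from h import *
s=camera("side");o=bot.get_obs();print(o['time'],o['ee_pos'],o['wrist_force'])
M=np.array([.5957,.0872,0]);d=np.array([.9816,-.1908,0]);n=np.array([.1908,.9816,0])
S=np.arange(-70,-30,2)/1000
for z in(.018,.02,.022,.025,.03,.036):
    P=proj("side",[M+d*q+n*.013+[0,0,z] for q in S]).astype(np.float32)
    print(z,cv2.remap(s,P[None,:,0],P[None,:,1],1).mean(2)[0].astype(int))
```

```text
22.575 [0.54235302 0.09775093 0.00840901] [-12.58324825   1.92270258   7.3850353 ]
0.018 [152 153 156 159 153 121 110 142 138 152 158 121 108 100 101  99 107  96
 101  99]
0.02 [191 189 195 193 179 174 196 191 200 204 178 125 110 102  96  99  94  95
  94  95]
0.022 [192 194 196 202 198 194 202 161 168 160 122 126 119 103  93  93  92  93
  92  93]
0.025 [203 200 149 103 126 110 101  99  98  95  99 114 103  96  89  91  91  94
  94  93]
0.03 [108 110 112 110  88  80  79  72  51  42  44  41  43  43  44  45  49  73
  94  93]
0.036 [109  92  78 101  94  82  70  54  45  46  47  45  45  44  43  42  48  76
  93  92]
```

A firm stop: 14 N within 0.4 mm, with the rail end at about s=−43 mm. I'll back straight off, lift and check.

Call:
send_rows(targets="2 0 0 0 200; 6 0 0 0 200; 20 0 0 0 200; 20 0 -40 0 200; 20 0 -100 0 200; 80 0 -150 0 200; 120 0 -150 0 200; 120 0 -150 0 200")

```text
time: 23.58
ee_pos: [0.425, 0.1208, 0.1605]
tcp_rot: [179.9, 0.2, 169.1]
wrist_force: [1.7, 0.1, 1.0]
opening: 0.0184
grasp_force: 0.0
```

Run:
```python
from h import *
np.set_printoptions(linewidth=250)
t=camera("top");s=camera("side");o=bot.get_obs();print(o['time'],o['ee_pos'],o['wrist_force'])
M=np.array([.5957,.0872,0]);d=np.array([.9816,-.1908,0]);n=np.array([.1908,.9816,0])
S=np.arange(-60,-34,2)/1000
for z in(.025,.03,.036):
    P=proj("side",[M+d*q+n*.013+[0,0,z] for q in S]).astype(np.float32)
    print(z,cv2.remap(s,P[None,:,0],P[None,:,1],1).mean(2)[0].astype(int))
print((S*1000).astype(int))
for y in (-.012,-.01,.006,.008,.01):
    P=proj("top",[M+d*q+n*y+[0,0,.04] for q in S]).astype(np.float32)
    print(y,cv2.remap(t,P[None,:,0],P[None,:,1],1).mean(2)[0].astype(int))
```

```text
23.675 [0.42683321 0.12044254 0.15886501] [ 0.0409792   0.89370445 -0.45937618]
0.025 [112 113 114 112 102 116 122 114 101  93  92  94  94]
0.03 [113 108 109 121 118 119 120 119 112  99  93  93  94]
0.036 [113 119 119 120 120 119 120 114  99  91  91  91  93]
[-60 -58 -56 -54 -52 -50 -48 -46 -44 -42 -40 -38 -36]
-0.012 [112 113 114 113 112 113 112 108 110 116 121 124 121]
-0.01 [109 107 110 110 108 108 112 117 129 135 138 140 137]
0.006 [127 127 126 128 127 126 126 129 130 132 135 134 132]
0.008 [121 120 119 122 122 119 117 120 125 132 135 136 134]
0.01 [125 124 124 125 124 121 119 117 120 131 135 135 133]
```

Both views now put the rail end at s≈−43.5 mm. It moved in about 6 mm and stays home against the stop, with the robot clear. Handing in.

```bash
python3 -c "
from workcell import ticket
print(ticket.job_done())"
```

```text
the job is handed in; nothing more can be done
None
```

The rail offcut lies open side up on the jig's tongue, pushed fully home against the hidden stop (felt at about 14 N) and released, and the job is handed in; the sanding block had not moved when I last checked it, before the final push.

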